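# Strike the sloping tag stamp with a mallet

## Task

Stamp the brass inventory tag in the sloping marking stand: take the mallet from its rest, tilt it to the slope and strike the red-capped sprung stamp all the way down with a brisk blow, squarely along the stamp's own axis and with the middle of the mallet's face. Let the stamp spring fully up again and set the mallet back on its rest as it lay before. Do not touch the stand with the gripper or arm, and leave the mug, tape, booklets and envelopes where they are.

Things in the scene. Friction and masses are not known exactly. Their poses are not given: they have to be found in the camera images.
- stand: Fixed grey marking stand, base 170 x 180 mm. Origin: centre of the underside; z up, x to its high rear side. Its bed (centre 80 mm above the origin, rear edge 130 mm high) slopes 35 degrees down towards -x and holds a brass tag. A dark bridge across y (152 mm wide, 26 mm deep, its top 50 mm off the bed, square to it) guides the sprung stamp at the bed's centre.
- punch_top (a point): Centre of the top of the sprung stamp's red cap (34 mm diameter, 12 mm thick); moves with it. Its z is the stamp's axis, out of the cap, square to the bed: it leans 35 degrees from vertical towards the stand's -x. Its y is the stand's y. It is 90 mm off the bed when up, 66 mm when down (16 mm above the bridge).
- punch (a joint): Travel of the stamp along its axis, m: 0 up, 0.024 fully down. Spring: 3 N at the top, 9 N at the bottom; it returns by itself. The blow counts if the stamp goes down faster than 20 mm/s (a slow squeeze does not mark) to beyond 20 mm, mallet head axis within 12 degrees of the stamp's axis, cap centre within 17 mm of the head's axis.
- mallet: Loose mallet, 300 g. Black rubber cylinder head with yellow bands, 54 mm diameter, 80 mm long along z, flat faces at z = 0 and 80 mm. Pale wooden handle, 24 x 24 mm section, axis at z = 40 mm, running to x = -170 mm. Origin: centre of the head's lower face; z up on the rest, handle along -x. Good grasp: from above, across y, at x = -65, z = 40 mm.
- mallet_heel (a point): Point on the underside of the mallet's handle near its free end (x = -150, y = 0, z = 28 mm in the mallet's frame).
- rest: Fixed plywood mallet rest: board 240 x 90 x 12 mm with a blue felt square for the head and a post under the handle's end. Origin: centre of the underside, on the table; x runs along the board from the post to the felt.
- rest_spot (a point): Centre of the felt square, on top of the board (70 mm along the rest's +x, 12 mm up): the mallet's origin belongs here.
- rest_post (a point): Centre of the top of the post (80 mm along the rest's -x, 40 mm up; the post is 22 mm along x and 60 mm wide): the mallet's heel point rests here.
- mug: White mug, 80 mm diameter, 95 mm high, a handle at its +y side; bystander. Origin: centre of its underside.
- tape: Amber roll of parcel tape lying flat, 90 mm diameter, 48 mm high; bystander. Origin: centre of its underside.
- booklets: Stack of booklets, white and orange, 105 x 148 x 56 mm; bystander. Origin: centre of its underside.
- envelopes: Stack of brown envelopes, 235 x 160 x 33 mm; bystander. Origin: centre of its underside.
Mind the look-alikes: they are no part of the job. What is shaped like the stand but pink is not meant. What is shaped like the mallet but purple is not meant.

How it is judged:
On the way, in this order (a step that is already met when the one before it is completed fails the run):
1. the mallet is lifted off its rest (height (world z) of mallet above 0.06 m), for 0.1 s.
2. a brisk, square blow: the stamp goes down past 4 mm faster than 20 mm/s, mallet head within 12.6 degrees of its axis, cap centre within 17 mm of the head axis in mallet x and y (value of joint punch above 0.004 m and velocity of joint punch above 0.02 m/s and angle between the z axis of mallet and the z axis of punch_top, either way round below 0.22 rad and x of punch_top in the frame of mallet between -0.017 and 0.017 m and y of punch_top in the frame of mallet between -0.017 and 0.017 m).
3. the stamp is driven home: past 20 of its 24 mm, the mallet still square and centred as before (value of joint punch above 0.02 m and angle between the z axis of mallet and the z axis of punch_top, either way round below 0.22 rad and x of punch_top in the frame of mallet between -0.017 and 0.017 m and y of punch_top in the frame of mallet between -0.017 and 0.017 m).
At the end, for the whole second after the job is handed in: The stamp is up again (within 3 mm) and the mallet lies still on its rest: its origin within 22 mm of the felt's centre, its heel point within 35 mm of the post's centre, its head upright within 0.1 rad (value of joint punch below 0.003 m and distance between mallet and rest_spot below 0.022 m and distance between mallet_heel and rest_post below 0.035 m and angle between mallet's own z axis and vertical below 0.1 rad and linear speed of mallet below 0.02 m/s and contact force between mallet and rest above 0.5 N); the robot touches nothing.
It fails at once if the mug is moved by more than 30 mm or tipped (distance of mug from where it was at the start of the episode above 0.03 m or angle between mug's own z axis and vertical above 0.3 rad).
It fails at once if the roll of tape is moved by more than 30 mm or tipped (distance of tape from where it was at the start of the episode above 0.03 m or angle between tape's own z axis and vertical above 0.3 rad).
It fails at once if the booklet stack is moved by more than 30 mm or tipped (distance of booklets from where it was at the start of the episode above 0.03 m or angle between booklets's own z axis and vertical above 0.3 rad).
It fails at once if the envelope stack is moved by more than 30 mm or tipped (distance of envelopes from where it was at the start of the episode above 0.03 m or angle between envelopes's own z axis and vertical above 0.3 rad).
It fails at once if the gripper or arm presses on the stand or its stamp (more than 2 N) (contact force between any of the fingers, the arm and stand above 2 N).
It also fails if it takes over 48 s, if anything falls off the work surface, if the arm or the gripper's body presses on something with over 40 N, if the wrist force passes 120 N, or if a joint passes its speed limit or range.

## Robot

A 6-joint arm with a two-finger parallel gripper is mounted at the origin on the work surface. World frame = base frame: x ahead of the robot, y to its left, z up, the work surface at z = 0. Lengths are in m, angles in rad, forces in N, time in s.
With the tool pointing down it reaches from about 0.375 to 0.825 m from the base axis. Payload 5.5 kg.
Tool frame: the origin (TCP) lies midway between the tips of the shut fingers; the grasp point (between the pads) lies 19 mm behind it (arm.grip_point_offset is the z of the grasp point in the tool frame, in m); z points along the fingers, y is the line along which they close (so a half turn about z gives the same grasp; the last joint's range is limited). The gripper opens to 85 mm and grips with 20 to 120 N. Pads are 22 mm wide; open, the fingers measure 114 mm over their backs; the gripper's body (76 mm by 85 mm) begins 54 mm behind the grasp point. The pads swing forward as they close: fully open they stand 13 mm farther back than shut.
Start: joints at [1.272, 0.314, -0.047, 1.21, 0, 1.571], TCP at [0.177, 0.573, 0.231] pointing down, gripper open.
Joint ranges: [-2.67, 2.67], [-0.69, 1.73], [-1.03, 1.25], [-2.08, 2.16], [-1.42, 1.45], [-3.14, 3.14]. Speed limits (rad/s): [2.39, 2.39, 3.01, 3.14, 3.14, 3.14].

## Interface

Orientations are given as a unit quaternion [x, y, z, w].
In Python, from workcell import arm gives the robot as it stands.
- The arm moves only by the tool jog_arm, never from a script. Its argument "steps" is a list of rows, each an object with "grip": the opening, from -1 (shut) to 1 (fully open); "slide": the shift along the tool's x, y, z in units of 200 mm (1.0 is 200 mm), a list of three; "dr": the turn, a rotation vector about the tool's x, y, z in units of 30 degrees (1.0 is 30 degrees), a list of three. A call has 1 to 5 rows; each row is the pose to reach, as a shift and turn from the pose commanded when the call began, along the tool's axes at that moment; what a row does not reach only later rows make up. A row lasts 1/10 s, in which the tool goes at most 50 mm and 8.59 degrees, less where a joint would pass 70% of its speed; a pose out of reach is approached as far as the arm can. A call with a number of a shift or a turn outside -1 to 1 is refused whole. A call with a gripper value outside its range is refused whole. The fingers move at their own pace and stop on an object; "grip_force" is the grip in N (left out, the last holds). Time passes only in rows, so rows that repeat a pose let the fingers close. It gives the time, the measured TCP pose, the force, the opening and the grip force at its end, in the units of the state.
- arm.get_obs(): the state, without advancing time (a new reading comes with each control period).
- arm.get_image(name): name is "side" or "top" or "wrist"; returns the picture (420x560x3 uint8, red, green, blue); there is no depth.
- arm.calibration(name): a dict with "intrinsics" (3x3 intrinsics, pixels), "dist" ([k1, k2, p1, p2, k3] as OpenCV has them; the pictures are not rectified), "extrinsics" (4x4, takes a point from world to camera coordinates). Camera axes: x right, y down, z forward; pixel columns grow to the right and rows downward; lengths in m; the calibration is good to about 2 mm. A picture is of the moment at which its call begins: read the wrist's pose just before it. calibration takes no time and is no camera call; for the wrist camera it gives the pose at the moment of the call.
- arm.job_done(): hands the job in; it is judged then, once.
Trained networks look in the newest picture that a camera, given by its name, has taken for a name from the list of things; names that differ only in an ending like _2 or _b are one class to them, and where a whole thing is asked for, a point or a joint stands for the part that bears it (a point fixed in the world has none). Each returns a list of dicts, best first, with "conf" (0 to 1); they miss things now and then, are a little off and sometimes report something else, mostly with a low value. They report only what shows in the picture. A call takes as long as a camera call. They do not tell look-alikes from the thing itself.
- arm.silhouettes(query, camera): "mask" (420x560 bool, what is visible of it) and "bbox" ([left, top, width, height] in pixels, round what is visible of it).
- arm.place_of(query, camera): "xy" ([column, row] in pixels: a listed point, or the origin of a listed thing).
The state is a dict: "clock": time; "joint_positions": joint angles; "qvel": joint speeds; "joint_torque": joint torques, N m; "eef_pos": TCP position; "ee_rot": TCP orientation; "force": force on the tool from outside, world axes, zero at the start; "wrist_torque": the same for the moment, N m; "finger_gap": opening from 0.0 (shut) to 1.0 (fully open); "finger_force": force on a finger pad.
Only numpy, scipy, OpenCV 4.12 (cv2) and the standard library are available. Lean on these libraries where they do the work, as an engineer would, in place of code of your own. Each camera call takes 0.05 s, during which the arm holds its last target. There are 200 camera calls.

## Working session

There is one attempt and no reset: what is moved stays moved. The work goes in short steps, Python scripts to look and compute and a tool call to move; the robot and the scene stay as the last step left them, time stands still between calls to the robot, and variables do not carry over. Pictures are saved under pics/ and viewed, at most 10 in all, crops included, and the job is handed in when it is done.

Besides the shell and the picture viewer there is one more tool, called after "Emit:" as a command line: name --argument value ..., lists and objects as JSON in quotes. jog_arm: Moves the arm, as the interface text tells. Shifts and turns lie within -1 to 1; 1 stands for 200 mm of shift or 30 degrees of turn. Its arguments: {"type":"object","properties":{"steps":{"type":"array"},"grip_force":{"type":"number"}},"required":["steps"]}

```bash
mkdir -p pics; ls; python3 - <<'E'
from workcell import arm
import cv2,numpy as np
o=arm.get_obs();print(o['clock'],o['eef_pos'],o['ee_rot'],arm.grip_point_offset)
a=arm.get_image("top");
qs=["stand","punch_top","mallet","mallet_heel","rest","rest_spot","rest_post","mug","tape"]
def q(c,l):
  for n in l: print(c,n,[(np.round(d['xy']).tolist(),round(d['conf'],2)) for d in arm.place_of(n,c)])
q("top",qs)
b=arm.get_image("side");q("side",qs[:7])
for c in("top","side"):
  K=arm.calibration(c);print(np.round(K['intrinsics'],1).tolist(),np.round(K['extrinsics'],3).tolist(),K['dist'])
cv2.imwrite("pics/top.png",a[:,:,::-1]);cv2.imwrite("pics/side.png",b[:,:,::-1])
print(arm.get_obs()['clock'])
E
```

```text
pics
0.0 [0.17645936 0.57286508 0.23042761] [ 1.48866590e-01  9.88856923e-01 -8.40944525e-04 -1.30220373e-04] -0.0187
top stand [([322.0, 204.0], 0.9), ([204.0, 301.0], 0.84)]
top punch_top [([337.0, 207.0], 0.6), ([201.0, 320.0], 0.5)]
top mallet [([122.0, 205.0], 0.77), ([209.0, 182.0], 0.74)]
top mallet_heel [([153.0, 169.0], 0.84), ([222.0, 224.0], 0.72)]
top rest [([216.0, 202.0], 0.92)]
top rest_spot [([208.0, 182.0], 0.75)]
top rest_post [([220.0, 225.0], 0.67)]
top mug [([120.0, 258.0], 0.88)]
top tape [([393.0, 174.0], 0.76)]
side stand [([296.0, 216.0], 0.78), ([352.0, 170.0], 0.65), ([375.0, 320.0], 0.64)]
side punch_top [([310.0, 172.0], 0.66)]
side mallet [([238.0, 382.0], 0.94), ([238.0, 291.0], 0.68), ([237.0, 286.0], 0.6)]
side mallet_heel [([203.0, 327.0], 0.73), ([297.0, 278.0], 0.61)]
side rest [([270.0, 290.0], 0.67), ([355.0, 170.0], 0.64)]
side rest_spot [([238.0, 287.0], 0.56)]
side rest_post [([298.0, 274.0], 0.81)]
[[389.3, 0.0, 278.3], [0.0, 389.3, 211.8], [0.0, 0.0, 1.0]] [[-0.026, -1.0, 0.015, -0.027], [-0.982, 0.023, -0.185, 0.537], [0.185, -0.02, -0.983, 1.094], [0.0, 0.0, 0.0, 1.0]] [-0.10179698  0.          0.          0.          0.        ]
[[442.6, 0.0, 290.2], [0.0, 442.6, 216.6], [0.0, 0.0, 1.0]] [[-0.978, -0.209, 0.023, 0.535], [-0.146, 0.597, -0.789, 0.181], [0.151, -0.774, -0.614, 1.19], [0.0, 0.0, 0.0, 1.0]] [-0.12806805  0.          0.          0.          0.        ]
0.9
```

View pics/top.png

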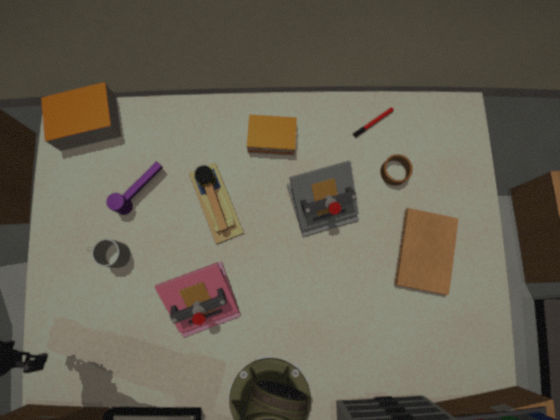

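View pics/side.png

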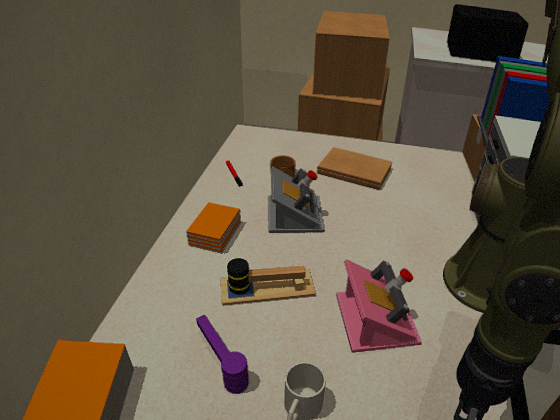

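The top picture shows two stands. The grey one is at (322,204) with its red cap at (337,207), and the pink one at (204,301) is the look-alike. It also shows two mallets: the black one on the rest at (208,182), which I want, and the purple look-alike at (122,205). In the side picture the grey stand is at (296,216) with its cap at (310,172), and the black mallet's head is at (238,276). Next I triangulate and crop to confirm.

```bash
cat > h.py <<'E'
from workcell import arm
import numpy as np,cv2
from scipy.spatial.transform import Rotation as R
def ray(c,xy,cal=None):
    k=cal or arm.calibration(c);T=np.array(k['extrinsics'])
    u=cv2.undistortPoints(np.array([[xy]],float),np.array(k['intrinsics']),np.array(k['dist']))[0,0]
    d=T[:3,:3].T@np.array([u[0],u[1],1]);return -T[:3,:3].T@T[:3,3],d/np.linalg.norm(d)
def tri(rs):
    A=sum(np.eye(3)-np.outer(d,d) for o,d in rs);b=sum((np.eye(3)-np.outer(d,d))@o for o,d in rs)
    p=np.linalg.solve(A,b);return p,max(np.linalg.norm((np.eye(3)-np.outer(d,d))@(p-o)) for o,d in rs)
def proj(c,p,cal=None):
    k=cal or arm.calibration(c);T=np.array(k['extrinsics'])
    return cv2.projectPoints(np.array([p],float),cv2.Rodrigues(T[:3,:3])[0],T[:3,3],np.array(k['intrinsics']),np.array(k['dist']))[0][0,0]
def atz(r,z): o,d=r;return o+d*(z-o[2])/d[2]
E
python3 - <<'E'
from h import *
P=dict(punch=((337,207),(310,172)),stand=((322,204),(296,216)),mal=((209,182),(238,291)),heel=((222,224),(297,278)),spot=((208,182),(238,287)),post=((220,225),(298,274)))
for n,(a,b) in P.items():
  p,e=tri([ray("top",a),ray("side",b)]);print(n,p.round(3),round(e,4))
cap=tri([ray("top",P['punch'][0]),ray("side",P['punch'][1])])[0]
print('punch xy at own z by top',atz(ray("top",(337,207)),.154))
a=cv2.imread("pics/top.png")
cv2.imwrite("pics/crop.png",cv2.resize(a[140:260,170:370],None,fx=4,fy=4,interpolation=3))
k=arm.calibration("wrist");T=np.array(k['extrinsics']);print('wristcam in tool');o=arm.get_obs()
Rt=R.from_quat(o['ee_rot']).as_matrix();c=-T[:3,:3].T@T[:3,3];print(Rt.round(2).tolist(),(Rt.T@(c-o['eef_pos'])).round(3),(Rt.T@T[:3,:3].T).round(3),np.round(k['intrinsics'],0).tolist())
E
```

```text
punch [ 0.529 -0.196  0.152] 0.0029
stand [ 0.567 -0.177 -0.007] 0.001
mal [ 0.649  0.174 -0.007] 0.0018
heel [0.504 0.128 0.031] 0.0018
spot [0.646 0.175 0.009] 0.0034
post [0.5   0.132 0.05 ] 0.0003
punch xy at own z by top [ 0.52579154 -0.19558043  0.154     ]
wristcam in tool
[[-0.96, 0.29, -0.0], [0.29, 0.96, 0.0], [0.0, 0.0, -1.0]] [ 0.082  0.001 -0.141] [[-0.    -0.948 -0.318]
 [ 1.     0.    -0.002]
 [ 0.002 -0.318  0.948]] [[363.0, 0.0, 280.0], [0.0, 363.0, 209.0], [0.0, 0.0, 1.0]]
```

View pics/crop.png

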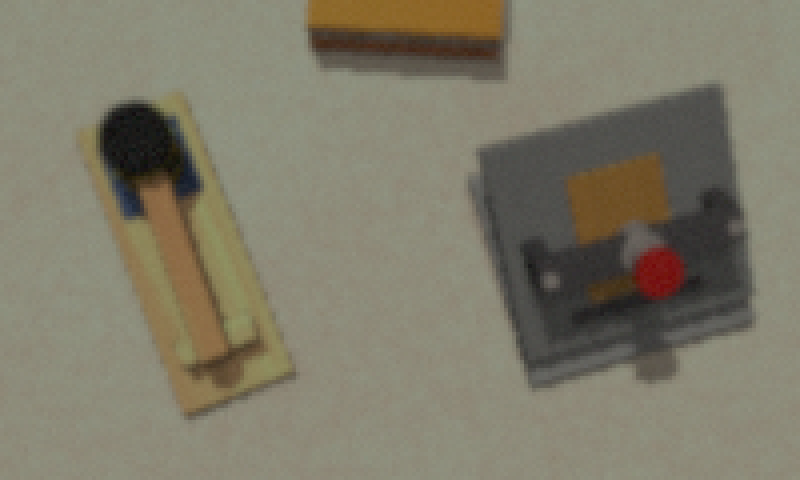

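The crop confirms both: the black mallet with yellow bands lies on the felt rest at crop (135,140), and the grey stand's red cap is at crop (660,272). The pink and purple things are the look-alikes. Now I move the wrist camera over the mallet.

Emit:
jog_arm --steps '[{"grip": 1,"slide": [-0.9,-0.5,0],"dr": [0,0,0]},{"grip": 1,"slide": [-0.9,-0.5,0],"dr": [0,0,0]},{"grip": 1,"slide": [-0.9,-0.5,0],"dr": [0,0,-0.5]},{"grip": 1,"slide": [-0.9,-0.5,0],"dr": [0,0,-0.5]},{"grip": 1,"slide": [-0.9,-0.5,0],"dr": [0,0,-0.5]}]'

```text
clock: 1.4
eef_pos: [0.3219, 0.4215, 0.2315]
ee_rot: [0.02, 1.0, -0.001, 0.001]
force: [-0.3, 0.2, 0.7]
finger_gap: 0.999
finger_force: 0.0
```

```bash
cat >> h.py <<'E'
def rel(p,Rm,q=True):
    """slide/dr from measured pose to pose p,Rm"""
    o=arm.get_obs();R0=R.from_quat(o['ee_rot'])
    s=R0.inv().apply(np.array(p)-o['eef_pos'])/.2;dr=(R0.inv()*R.from_matrix(Rm)).as_rotvec()/np.radians(30)
    print('t',round(o['clock'],2),'at',np.round(o['eef_pos'],4),'slide',s.round(3),'dr',dr.round(3),'j',np.round(o['joint_positions'],2))
def frame(yaw,tilt=0):
    """tool frame: x = -mallet x, z = -mallet z ; tilt = lean of stamp axis towards -x, rad"""
    M=R.from_euler('z',yaw).as_matrix()@R.from_euler('y',-tilt).as_matrix()
    return M@np.diag([-1,1,-1.]),M
E
python3 -c "
from h import *
rel([.586,.154,.25],frame(np.radians(17.6))[0])"
```

```text
t 1.4 at [0.3219 0.4215 0.2315] slide [-1.372 -1.285 -0.089] dr [-0.002  0.002 -0.662] j [ 0.92  0.18 -0.22  1.17 -0.    0.96]
```

Emit:
jog_arm --steps '[{"grip": 1,"slide": [-0.7,-0.65,0],"dr": [0,0,-0.66]},{"grip": 1,"slide": [-0.7,-0.65,0],"dr": [0,0,-0.66]},{"grip": 1,"slide": [-0.7,-0.65,0],"dr": [0,0,-0.66]},{"grip": 1,"slide": [-0.9,-0.85,-0.05],"dr": [0,0,-0.66]},{"grip": 1,"slide": [-0.9,-0.85,-0.05],"dr": [0,0,-0.66]}]'

```text
clock: 1.9
eef_pos: [0.4882, 0.2531, 0.2408]
ee_rot: [-0.153, 0.988, 0.0, 0.0]
force: [0.9, 0.4, 0.4]
finger_gap: 1.0
finger_force: 0.0
```

```bash
python3 -c "
from h import *
rel([.586,.154,.25],frame(np.radians(17.6))[0])"
```

```text
t 1.9 at [0.4882 0.2531 0.2408] slide [-0.316 -0.621 -0.046] dr [0.001 0.    0.002] j [ 0.48  0.22 -0.15  1.2   0.    0.17]
```

Emit:
jog_arm --steps '[{"grip": 1,"slide": [-0.3,-0.6,0],"dr": [0,0,0]},{"grip": 1,"slide": [-0.3,-0.6,0],"dr": [0,0,0]},{"grip": 1,"slide": [-0.3,-0.6,0],"dr": [0,0,0]},{"grip": 1,"slide": [-0.3,-0.6,0],"dr": [0,0,0]},{"grip": 1,"slide": [-0.3,-0.6,0],"dr": [0,0,0]}]'

```text
clock: 2.4
eef_pos: [0.5809, 0.158, 0.2402]
ee_rot: [-0.153, 0.988, 0.0, -0.0]
force: [-0.1, 0.2, 0.0]
finger_gap: 0.999
finger_force: 0.0
```

```bash
cat > look.py <<'E'
from h import *
import json,sys
def look(names,tag):
    k=arm.calibration("wrist");im=arm.get_image("wrist");cv2.imwrite(f"pics/{tag}.png",im[:,:,::-1]);out={}
    k={a:np.asarray(b).tolist() for a,b in k.items()}
    for n in names:
        out[n]=[(d['xy'],d['conf']) for d in arm.place_of(n,"wrist")];print(n,[(np.round(x,1).tolist(),round(c,2)) for x,c in out[n]])
    json.dump([k,{n:[(list(map(float,x)),float(c)) for x,c in v] for n,v in out.items()}],open(f"{tag}.json","w"));return k,out
E
python3 - <<'E'
from look import *
k,o=look(["mallet","mallet_heel","rest_spot","rest_post"],"w1")
zz=dict(mallet=.012,mallet_heel=.04,rest_spot=.012,rest_post=.04)
for n in o:
  if o[n]: print(n,atz(ray("wrist",o[n][0][0],k),zz[n]).round(4))
rel([.586,.154,.25],frame(np.radians(17.6))[0])
E
```

```text
mallet [([513.1, 238.8], 0.65)]
mallet_heel [([272.4, 91.0], 0.81)]
rest_spot []
rest_post [([270.1, 86.0], 0.89)]
mallet [0.5749 0.433  0.012 ]
mallet_heel [0.507  0.1282 0.04  ]
rest_post [0.5035 0.1249 0.04  ]
t 2.65 at [0.5801 0.1592 0.2407] slide [-0.02  -0.034 -0.046] dr [0.    0.    0.006] j [ 0.27  0.31 -0.03  1.23  0.   -0.04]
```

View pics/w1.png

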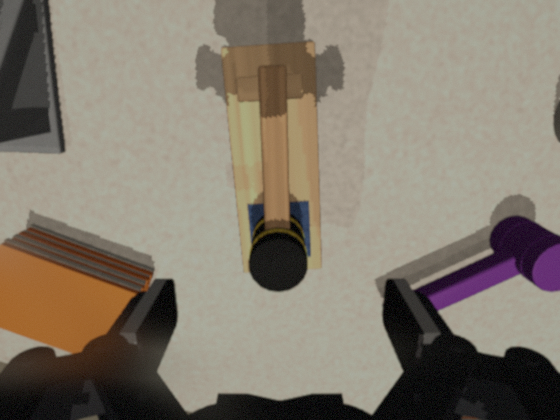

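The wrist picture shows the black head's top face at about (277,260) and the handle's free end at about (273,67). The purple look-alike is at (515,240), which is what the "mallet" report picked up. I'll use the head disc and handle ends for precise geometry.

```bash
python3 - <<'E'
from look import *
k,_=json.load(open("w1.json"))
im=cv2.imread("pics/w1.png");g=im[215:300,235:320].max(2)
for th in(30,45):
  m=(g<th).astype(np.uint8);c=max(cv2.findContours(m,0,1)[0],key=cv2.contourArea);print(th,cv2.boundingRect(c),cv2.fitEllipse(c))
top=atz(ray("w",(277.5,261.5),k),.092);end=atz(ray("w",(272.5,66),k),.064);neck=atz(ray("w",(277,228),k),.064)
hm=_["mallet_heel"][0][0];print('top',top,'end',end,'neck',neck)
d=top-end;print('yaw head-end',np.degrees(np.arctan2(d[1],d[0])),np.linalg.norm(d[:2]))
# side-view cross-check of head bottom & handle
for n,p in(('head top',top),('heel',[.507,.1282,.04]),('end',end)):print(n,proj("side",p),proj("top",p))
E1=[atz(ray("w",p,k),.012) for p in((245,270),(321,268))];print(E1)
E
```

```text
30 (15, 18, 56, 57) ((42.833675384521484, 45.789024353027344), (55.20254898071289, 56.30569076538086), 0.40528562664985657)
45 (15, 17, 56, 59) ((42.69871520996094, 45.9034309387207), (56.26862716674805, 57.72929000854492), 5.915585994720459)
top [0.64241632 0.17589331 0.092     ] end [0.48781504 0.12281099 0.064     ] neck [0.62274885 0.16904428 0.064     ]
yaw head-end 18.949901638589598 0.16346036354533852
head top [238.80324171 264.82085956] [202.96384466 174.53066073]
heel [295.48576318 275.32380005] [221.63376773 223.31810657]
end [303.54856137 268.482076  ] [222.43492347 228.55529272]
[array([0.70240217, 0.15541496, 0.012     ]), array([0.67387058, 0.23712599, 0.012     ])]
```

```bash
python3 -c "
from h import *
rel([.585,.156,.13],frame(np.radians(19))[0])"
```

```text
t 2.65 at [0.5801 0.1592 0.2407] slide [-0.018 -0.023  0.554] dr [ 0.     0.    -0.041] j [ 0.27  0.31 -0.03  1.23  0.   -0.04]
```

Emit:
jog_arm --steps '[{"grip": 1,"slide": [-0.018,-0.023,0.25],"dr": [0,0,-0.04]},{"grip": 1,"slide": [-0.018,-0.023,0.5],"dr": [0,0,-0.04]},{"grip": 1,"slide": [-0.018,-0.023,0.55],"dr": [0,0,-0.04]},{"grip": 1,"slide": [-0.018,-0.023,0.55],"dr": [0,0,-0.04]}]'

```text
clock: 3.05
eef_pos: [0.5836, 0.155, 0.1292]
ee_rot: [-0.164, 0.986, -0.0, -0.002]
force: [-0.2, -0.6, 0.0]
finger_gap: 0.999
finger_force: 0.0
```

```bash
python3 - <<'E'
from look import *
k,o=look(["mallet_heel","rest_post"],"w2")
k1,o1=json.load(open("w1.json"))
for n in o:
  if o[n]: print(n,tri([ray("w",o[n][0][0],k),ray("w",o1[n][0][0],k1)]))
rel([.585,.156,.033],frame(np.radians(19))[0])
for x in(0,-60,-120,-170): print(x,proj("w",np.array([.6435,.1765,.064])+x/1000*np.array([.9455,.3256,0]),k))
E
```

```text
mallet_heel [([276.7, 88.4], 0.57)]
rest_post []
mallet_heel (array([0.50679815, 0.12753633, 0.03158359]), np.float64(0.0005871264591876685))
t 3.2 at [0.5874 0.1555 0.1334] slide [0.012 0.006 0.502] dr [-0.     0.008 -0.003] j [ 0.26  0.38 -0.18  1.    0.   -0.07]
0 [280.39100473 317.45722663]
-60 [280.31976688 234.40564302]
-120 [280.22954283 135.65132166]
-170 [280.13626311  39.96389121]
```

View pics/w2.png

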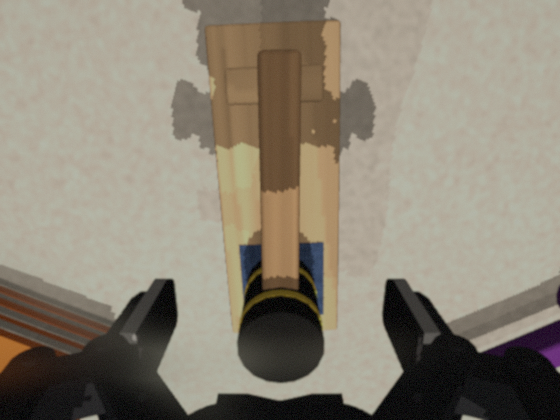

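The handle runs straight down column 280, between the open fingers, with its end at row 50. The head's top disc is at about (281,338). A quick two-view height check comes before the grasp.

```bash
python3 - <<'E'
from look import *
k1,_=json.load(open("w1.json"));k2,_=json.load(open("w2.json"))
im=cv2.imread("pics/w2.png")[285:390,225:335].max(2)
c=max(cv2.findContours((im<40).astype(np.uint8),0,1)[0],key=cv2.contourArea);x,y,w,h=cv2.boundingRect(c);print(x+225,y+285,w,h)
for n,a,b in(("end",(272.5,66),(279.5,50)),("head",(277.5,261.5),(281,337.5))):
  p,e=tri([ray("w",a,k1),ray("w",b,k2)]);print(n,p.round(4),e.round(4),atz(ray("w",b,k2),.064 if n=="end" else .092))
E
```

```text
241 297 81 46
end [0.4881 0.1228 0.0693] 0.0002 [0.48755747 0.1224366  0.064     ]
head [0.6496 0.1785 0.0766] 0.0005 [0.63813616 0.17500347 0.092     ]
```

Emit:
jog_arm --steps '[{"grip": 1,"slide": [0.012,0.006,0.2],"dr": [0,0,0]},{"grip": 1,"slide": [0.012,0.006,0.4],"dr": [0,0,0]},{"grip": 1,"slide": [0.012,0.006,0.5],"dr": [0,0,0]},{"grip": 1,"slide": [0.012,0.006,0.5],"dr": [0,0,0]}]'

```text
clock: 3.6
eef_pos: [0.5822, 0.155, 0.0298]
ee_rot: [-0.164, 0.986, -0.0, -0.001]
force: [0.0, -0.2, -0.9]
finger_gap: 0.994
finger_force: 0.0
```

Emit:
jog_arm --steps '[{"grip": -1,"slide": [0,0,0],"dr": [0,0,0]},{"grip": -1,"slide": [0,0,0],"dr": [0,0,0]},{"grip": -1,"slide": [0,0,0],"dr": [0,0,0]},{"grip": -1,"slide": [0,0,0],"dr": [0,0,0]},{"grip": -1,"slide": [0,0,0],"dr": [0,0,0]}]' --grip_force 90

```text
clock: 4.1
eef_pos: [0.5841, 0.1554, 0.032]
ee_rot: [-0.164, 0.986, 0.0, 0.001]
force: [-0.7, -0.1, 6.1]
finger_gap: 0.261
finger_force: 89.4
```

Emit:
jog_arm --steps '[{"grip": -1,"slide": [0,0,0],"dr": [0,0,0]},{"grip": -1,"slide": [0,0,0],"dr": [0,0,0]}]'

```text
clock: 4.3
eef_pos: [0.5841, 0.1553, 0.0321]
ee_rot: [-0.164, 0.986, 0.0, 0.001]
force: [-1.9, 0.1, 6.0]
finger_gap: 0.268
finger_force: 89.4
```

```bash
python3 -c "
from h import *
o=arm.get_obs();print(o['finger_gap'],o['finger_force'],o['force'],o['ee_rot'])
rel([.585,.156,.033],frame(np.radians(19))[0])"
```

```text
0.267751930510473 89.35560464859009 [-1.85998994  0.10088641  5.98493391] [-1.63996949e-01  9.86460118e-01  5.98103449e-05  1.19691033e-03]
t 4.3 at [0.5841 0.1553 0.0321] slide [-0.005  0.002 -0.005] dr [-0.001  0.005 -0.004] j [ 0.26  0.47 -0.31  0.8  -0.   -0.07]
```

Emit:
jog_arm --steps '[{"grip": -1,"slide": [0,0,-0.1],"dr": [0,0,0]},{"grip": -1,"slide": [0,0,-0.25],"dr": [0,0,0]},{"grip": -1,"slide": [0,0,-0.45],"dr": [0,0,0]},{"grip": -1,"slide": [0,0,-0.7],"dr": [0,0,0]},{"grip": -1,"slide": [0,0,-0.9],"dr": [0,0,0]}]' --grip_force 110

```text
clock: 4.8
eef_pos: [0.5828, 0.1551, 0.213]
ee_rot: [-0.164, 0.986, 0.0, 0.0]
force: [1.2, 0.6, -3.1]
finger_gap: 0.266
finger_force: 107.7
```

Emit:
jog_arm --steps '[{"grip": -1,"slide": [0,-0.2,-0.25],"dr": [0,0,0]},{"grip": -1,"slide": [0,-0.4,-0.25],"dr": [0,0,0]},{"grip": -1,"slide": [0,-0.6,-0.25],"dr": [0,0,0]},{"grip": -1,"slide": [0,-0.8,-0.25],"dr": [0,0,0]},{"grip": -1,"slide": [0,-1.0,-0.25],"dr": [0,0,0]}]'

```text
clock: 5.3
eef_pos: [0.6476, -0.0357, 0.2605]
ee_rot: [-0.164, 0.986, 0.0, -0.0]
force: [0.9, 1.2, -3.2]
finger_gap: 0.264
finger_force: 108.2
```

```bash
python3 -c "
from h import *
rel([.60,-.17,.27],frame(np.radians(15.5))[0])"
```

```text
t 5.3 at [ 0.6476 -0.0357  0.2605] slide [ 0.443 -0.558 -0.047] dr [ 0.    -0.001  0.113] j [-0.06  0.4   0.14  1.31 -0.   -0.38]
```

Emit:
jog_arm --steps '[{"grip": -1,"slide": [0.15,-0.18,0],"dr": [0,0,0.11]},{"grip": -1,"slide": [0.3,-0.36,0],"dr": [0,0,0.11]},{"grip": -1,"slide": [0.42,-0.55,0],"dr": [0,0,0.11]},{"grip": -1,"slide": [0.42,-0.55,0],"dr": [0,0,0.11]},{"grip": -1,"slide": [0.42,-0.55,0],"dr": [0,0,0.11]}]'

```text
clock: 5.8
eef_pos: [0.6031, -0.1664, 0.2603]
ee_rot: [-0.134, 0.991, 0.0, -0.0]
force: [-0.5, 0.8, -2.5]
finger_gap: 0.262
finger_force: 108.4
```

```bash
python3 - <<'E'
from look import *
k,o=look(["punch_top","stand","mallet"],"w3")
if o["punch_top"]:
  r=ray("w",o["punch_top"][0][0],k);print(atz(r,.1537),tri([r,ray("top",(337,207)),ray("side",(310,172))]))
if o["stand"]: print(atz(ray("w",o["stand"][0][0],k),0))
rel([.60,-.17,.27],frame(np.radians(15.5))[0])
E
```

```text
punch_top []
stand []
mallet [([284.0, 367.4], 0.62)]
t 6.0 at [ 0.6041 -0.1641  0.2604] slide [ 0.028 -0.023 -0.048] dr [ 0.001 -0.     0.006] j [-0.27  0.36  0.08  1.29  0.   -0.54]
```

View pics/w3.png

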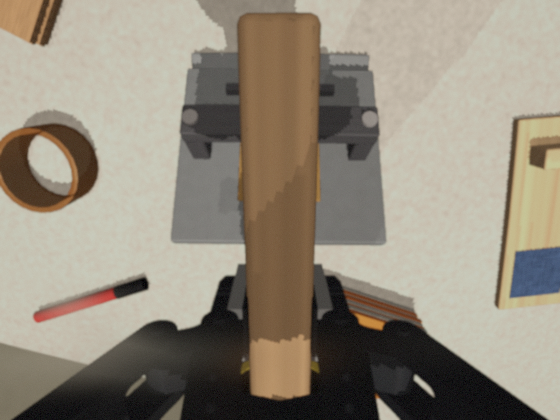

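The held handle hides the cap at about (280,75). The bridge bolts at (190,117) and (369,118) and the rear edge at row 242 run level, so the tool's yaw matches the stand's. I step sideways to see the cap.

Emit:
jog_arm --steps '[{"grip": -1,"slide": [0,0.17,-0.05],"dr": [0,0,0]},{"grip": -1,"slide": [0,0.35,-0.05],"dr": [0,0,0]},{"grip": -1,"slide": [0,0.4,-0.05],"dr": [0,0,0]},{"grip": -1,"slide": [0,0.4,-0.05],"dr": [0,0,0]}]'

```text
clock: 6.4
eef_pos: [0.5822, -0.086, 0.2708]
ee_rot: [-0.138, 0.991, 0.0, 0.0]
force: [0.4, -0.9, -2.3]
finger_gap: 0.265
finger_force: 108.8
```

```bash
python3 - <<'E'
from look import *
k3,_=json.load(open("w3.json"))
u=np.array([np.cos(np.radians(15.4)),np.sin(np.radians(15.4)),0])
rear=atz(ray("w",(279,241),k3),.13);br=atz(ray("w",(279.5,117.5),k3),.121)
print('rear',rear,'->cap',rear-u*.123,'bridge',br,'->cap',br-u*.023)
for a,b,z in(((190,117),(369,118),.121),((174,242),(384,242),.13)):
  d=atz(ray("w",a,k3),z)-atz(ray("w",b,k3),z);print('len',np.linalg.norm(d),'yaw',np.degrees(np.arctan2(d[0],-d[1])))
k,o=look(["punch_top","stand"],"w4")
im=arm.get_image("wrist").astype(int);m=((im[:,:,0]>110)&(im[:,:,1]<60)&(im[:,:,2]<60)).astype(np.uint8)
n,_,st,c=cv2.connectedComponentsWithStats(m);print([(st[i].tolist(),c[i].round(1).tolist()) for i in range(1,n) if st[i][4]>60])
if o["punch_top"]:
  r=ray("w",o["punch_top"][0][0],k);print(atz(r,.1537),tri([r,ray("top",(337,207)),ray("side",(310,172))]))
E
```

```text
rear [ 0.63843008 -0.15667953  0.13      ] ->cap [ 0.51984634 -0.18934294  0.13      ] bridge [ 0.54461401 -0.18214013  0.121     ] ->cap [ 0.52243981 -0.18824792  0.121     ]
len 0.13542480143908903 yaw 15.109966916067997
len 0.1717710173275547 yaw 15.438411460302724
punch_top [([160.7, 87.1], 0.57)]
stand [([205.5, 136.8], 0.97)]
[([140, 67, 48, 48, 1697], [163.2, 89.4])]
[ 0.52449095 -0.18627556  0.1537    ] (array([ 0.52717801, -0.19102839,  0.15445278]), np.float64(0.005442245935470237))
```

View pics/w4.png

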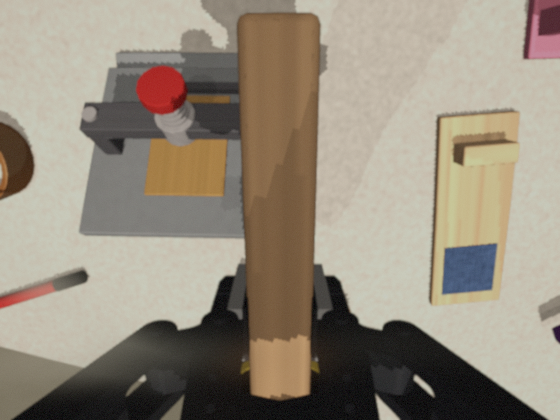

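The cap's top is at about (162,87) in w4. The wrist view, bridge and rear edge all place it near (0.5235, -0.1885, 0.154), with the stand's yaw at 15.4°. I plan the pre-strike pose with the handle turned 60° about the stamp axis for better reach.

```bash
cat >> h.py <<'E'
CAP=np.array([.5235,-.1885,.1537]);YAW=15.4
def strike(h,spin=60,gx=.065,cap=CAP,pitch=0.):
    """TCP pose with the mallet face h above the cap; pitch: mallet's turn about its y relative to the grip, deg"""
    M=(R.from_euler('z',YAW,degrees=True)*R.from_euler('y',-35,degrees=True)*R.from_euler('z',spin,degrees=True)).as_matrix()
    G=R.from_euler('y',-pitch,degrees=True).as_matrix()   # grip frame in mallet frame
    tcp=cap+M[:,2]*h+M@(np.array([-gx,0,.040])+G@np.array([0,0,-.020]))
    return tcp,M@G@np.diag([-1,1,-1.])
E
python3 -c "
from h import *
for h in(.1,.05,0):
  print(strike(h)[0]);rel(*strike(h))"
```

```text
[ 0.44642413 -0.26811828  0.23335701]
t 6.6 at [ 0.5827 -0.0889  0.2704] slide [ 0.897 -0.68   0.186] dr [ 0.611 -1.056 -1.93 ] j [-0.15  0.28 -0.    1.29 -0.   -0.42]
[ 0.47407325 -0.26050245  0.19239941]
t 6.6 at [ 0.5827 -0.0889  0.2704] slide [ 0.753 -0.681  0.39 ] dr [ 0.611 -1.056 -1.93 ] j [-0.15  0.28 -0.    1.29 -0.   -0.42]
[ 0.50172237 -0.25288661  0.15144181]
t 6.6 at [ 0.5827 -0.0889  0.2704] slide [ 0.61  -0.681  0.595] dr [ 0.611 -1.056 -1.93 ] j [-0.15  0.28 -0.    1.29 -0.   -0.42]
```

Emit:
jog_arm --steps '[{"grip": -1,"slide": [0.15,-0.1,-0.05],"dr": [0.31,-0.53,-0.97]},{"grip": -1,"slide": [0.3,-0.2,-0.05],"dr": [0.31,-0.53,-0.97]},{"grip": -1,"slide": [0.45,-0.3,-0.05],"dr": [0.31,-0.53,-0.97]},{"grip": -1,"slide": [0.55,-0.4,-0.05],"dr": [0.31,-0.53,-0.97]},{"grip": -1,"slide": [0.55,-0.4,-0.05],"dr": [0.31,-0.53,-0.97]}]'

```text
clock: 7.1
eef_pos: [0.4936, -0.1986, 0.2797]
ee_rot: [-0.375, 0.913, -0.062, 0.145]
force: [0.4, 0.8, -2.8]
finger_gap: 0.263
finger_force: 108.9
```

```bash
python3 -c "
from h import *
rel(*strike(.1))"
```

```text
t 7.1 at [ 0.4936 -0.1986  0.2797] slide [ 0.455 -0.038  0.148] dr [ 0.299 -0.534 -0.965] j [-0.47 -0.08 -0.43  0.93  0.14 -1.23]
```

Emit:
jog_arm --steps '[{"grip": -1,"slide": [0.15,0,0.0],"dr": [0.3,-0.53,-0.97]},{"grip": -1,"slide": [0.3,-0.02,0.05],"dr": [0.3,-0.53,-0.97]},{"grip": -1,"slide": [0.45,-0.04,0.1],"dr": [0.3,-0.53,-0.97]},{"grip": -1,"slide": [0.46,-0.04,0.15],"dr": [0.3,-0.53,-0.97]},{"grip": -1,"slide": [0.46,-0.04,0.15],"dr": [0.3,-0.53,-0.97]}]'

```text
clock: 7.6
eef_pos: [0.4484, -0.2672, 0.2305]
ee_rot: [-0.584, 0.754, -0.112, 0.278]
force: [0.8, 1.2, -3.0]
finger_gap: 0.265
finger_force: 108.8
```

```bash
python3 -c "
from h import *
rel(*strike(.06))"
```

```text
t 7.6 at [ 0.4484 -0.2672  0.2305] slide [ 0.002 -0.001  0.182] dr [0.007 0.005 0.003] j [-0.87 -0.06 -0.63  0.72  0.55 -2.11]
```

Emit:
jog_arm --steps '[{"grip": -1,"slide": [0,0,0.18],"dr": [0,0,0]},{"grip": -1,"slide": [0,0,0.18],"dr": [0,0,0]},{"grip": -1,"slide": [0,0,0.18],"dr": [0,0,0]}]'

```text
clock: 7.9
eef_pos: [0.4704, -0.26, 0.2033]
ee_rot: [-0.585, 0.753, -0.112, 0.278]
force: [-0.1, 0.7, -1.9]
finger_gap: 0.26
finger_force: 108.6
```

```bash
cat > ov.py <<'E'
from h import *
import sys
def model(gx,pitch):
    o=arm.get_obs();T=R.from_quat(o['ee_rot']).as_matrix();p=o['eef_pos']
    M=T@np.diag([-1,1,-1.])@R.from_euler('y',pitch,degrees=True).as_matrix()
    grip=p-T[:,2]*.020
    return M,grip-M@np.array([-gx,0,.04])
def overlay(gx,pitch,tag):
    M,o=model(gx,pitch);outs=[]
    A=(R.from_euler('z',YAW,degrees=True)*R.from_euler('y',-35,degrees=True)).as_matrix()
    for c in("side","top"):
        im=arm.get_image(c)[:,:,::-1];pt=[]
        q=proj(c,CAP);x,y=int(q[0]),int(q[1]);x0,y0=x-50,max(0,y-75)
        big=cv2.resize(im[y0:y0+150,x0:x0+100],None,fx=4,fy=4,interpolation=3)
        def P(w): return tuple(int(v) for v in ((proj(c,w)-[x0,y0]+.5)*4))
        t=np.linspace(0,2*np.pi,25)
        for F,org,rad,zs,col in((M,o,.027,(0,.08),(0,255,0)),(A,CAP,.017,(0,),(255,255,0))):
            for z in zs: cv2.polylines(big,[np.array([P(org+F@[rad*np.cos(a),rad*np.sin(a),z]) for a in t])],True,col,1)
        for y_ in(-.012,.012):
          for z_ in(.028,.052): cv2.line(big,P(o+M@[-.027,y_,z_]),P(o+M@[-.17,y_,z_]),(0,255,0),1)
        outs.append(big)
    cv2.imwrite(f"pics/{tag}.png",np.hstack(outs))
E
python3 -c "
from ov import *
rel(*strike(.05));overlay(.065,0,'ov1')"
```

```text
t 7.9 at [ 0.4704 -0.26    0.2033] slide [0.015 0.011 0.054] dr [0.007 0.006 0.008] j [-0.82 -0.03 -0.67  0.62  0.54 -2.06]
```

View pics/ov1.png

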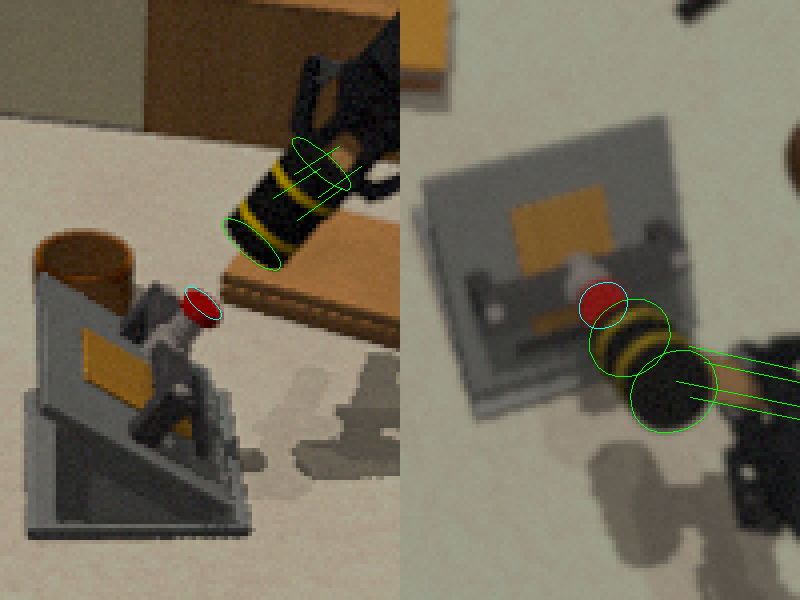

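The overlay fits in both views: the green head outline lies on the real head and the cyan circle on the red cap at (203,307) and (603,305). The head is square to the stamp with negligible pitch, so I strike.

Emit:
jog_arm --steps '[{"grip": -1,"slide": [0.012,0.008,0.12],"dr": [0,0,0]},{"grip": -1,"slide": [0.012,0.008,0.25],"dr": [0,0,0]},{"grip": -1,"slide": [0.012,0.008,0.37],"dr": [0,0,0]},{"grip": -1,"slide": [0.012,0.008,0.43],"dr": [0,0,0]},{"grip": -1,"slide": [0.012,0.008,0.43],"dr": [0,0,0]}]'

```text
clock: 8.5
eef_pos: [0.5174, -0.2504, 0.1328]
ee_rot: [-0.586, 0.753, -0.115, 0.278]
force: [-5.8, -6.1, 2.8]
finger_gap: 0.264
finger_force: 110.7
```

```bash
python3 -c "
from ov import *
rel(*strike(-.024));o=arm.get_obs();print(o['force'],o['finger_force'])
overlay(.065,0,'ov2')"
```

```text
t 8.5 at [ 0.5174 -0.2504  0.1328] slide [-0.002  0.014 -0.002] dr [ 0.    -0.001  0.012] j [-0.73  0.1  -0.74  0.38  0.5  -1.96]
[-5.82015234 -6.0800789   2.76558124] 110.73271036148071
```

View pics/ov2.png

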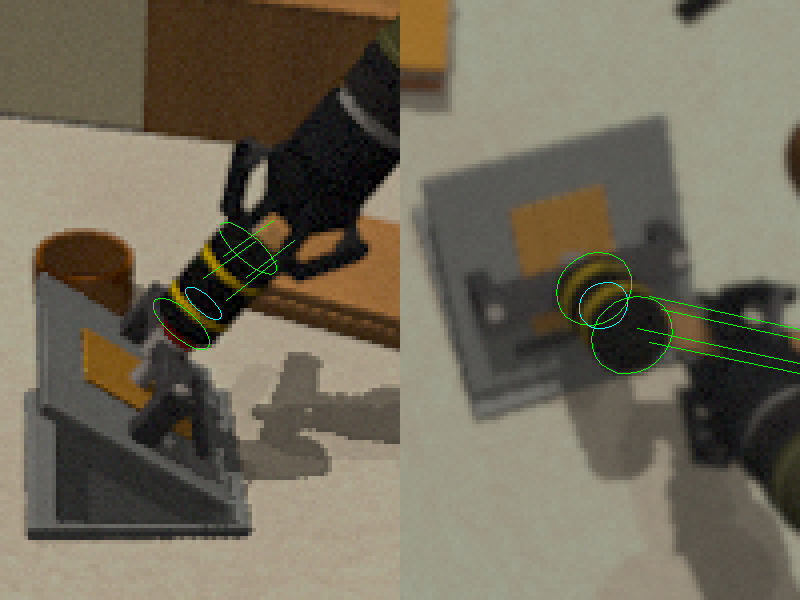

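The cap is pressed: force along the axis is about 9 N, which fits a nearly full stroke, and the head is over the cap at (187,325). I press slightly further to confirm the stop.

Emit:
jog_arm --steps '[{"grip": -1,"slide": [0,0.01,0.02],"dr": [0,0,0]},{"grip": -1,"slide": [0,0.01,0.02],"dr": [0,0,0]}]'

```text
clock: 8.8
eef_pos: [0.5184, -0.2509, 0.1307]
ee_rot: [-0.585, 0.753, -0.117, 0.278]
force: [-6.8, -7.4, 6.2]
finger_gap: 0.262
finger_force: 111.9
```

```bash
python3 -c "
from h import *
rel(*strike(-.024));o=arm.get_obs();a=-R.from_quat(o['ee_rot']).as_matrix()[:,2];print(o['force'],(o['force']-np.array([0,.5,-2.7]))@a,o['wrist_torque'])"
```

```text
t 8.8 at [ 0.5184 -0.2509  0.1307] slide [-0.006  0.014 -0.013] dr [-0.006 -0.005  0.013] j [-0.73  0.1  -0.74  0.37  0.5  -1.96]
[-6.76102472 -7.35370305  6.17430303] 12.184756518500055 [-0.86743499  0.9293511  -0.35785195]
```

Emit:
jog_arm --steps '[{"grip": -1,"slide": [0,0,-0.1],"dr": [0,0,0]},{"grip": -1,"slide": [0,0,-0.25],"dr": [0,0,0]},{"grip": -1,"slide": [0,0,-0.4],"dr": [0,0,0]},{"grip": -1,"slide": [0,0,-0.4],"dr": [0,0,0]}]'

```text
clock: 9.2
eef_pos: [0.4737, -0.2625, 0.1982]
ee_rot: [-0.585, 0.752, -0.117, 0.279]
force: [1.1, -0.6, -1.3]
finger_gap: 0.269
finger_force: 110.2
```

```bash
python3 -c "
from ov import *
rel(*strike(.05));overlay(.065,0,'ov3')"
```

```text
t 9.2 at [ 0.4737 -0.2625  0.1982] slide [-0.001  0.016  0.026] dr [-0.009 -0.002  0.014] j [-0.82 -0.02 -0.68  0.59  0.53 -2.06]
```

View pics/ov3.png

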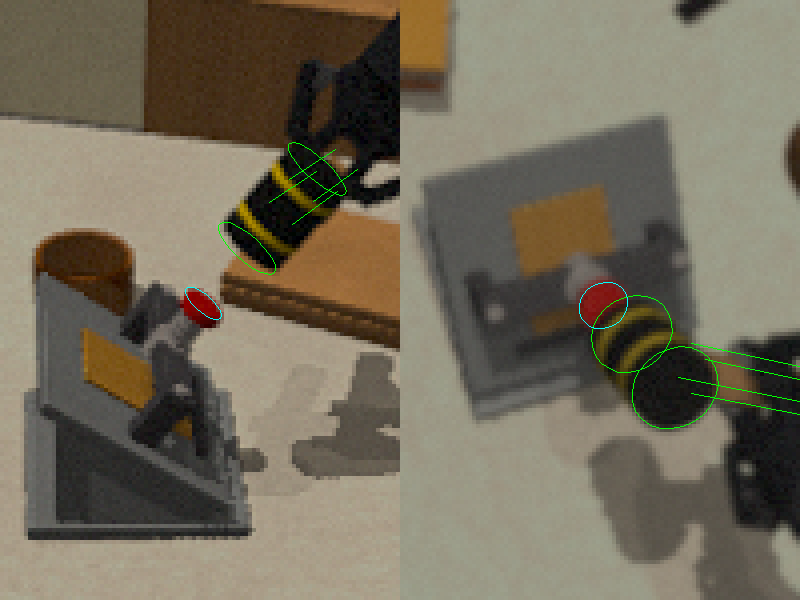

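The cap has sprung fully up again at (203,307). The head sits a few pixels off the model, so there was a small pitch slip in the grip. I fit it numerically from silhouettes.

```bash
cat > fit.py <<'E'
from ov import *
from scipy.optimize import minimize
def fit():
    o=arm.get_obs();ms={}
    for c in("side","top"):
        im=arm.get_image(c);best=None
        M,g=model(.065,0);q=proj(c,g+M@[0,0,.04])
        for s in arm.silhouettes("mallet",c):
            m=s['mask'];d=cv2.distanceTransform((~m).astype(np.uint8),2,3)[int(q[1]),int(q[0])]
            if d<4: best=m;break
        if best is None: print(c,'none');continue
        hsv=cv2.cvtColor(im,cv2.COLOR_RGB2HSV);wood=(hsv[:,:,2]>85)&(hsv[:,:,1]<150)
        ms[c]=(best&~wood,q);print(c,best.sum(),ms[c][0].sum())
    t=np.linspace(0,2*np.pi,30);cal={c:arm.calibration(c) for c in ms}
    def f(v):
        M,g=model(.065+v[1]/1000,v[0]);s=0
        pts=[g+M@[.027*np.cos(a),.027*np.sin(a),z] for a in t for z in(0,.08)]
        for c,(m,q) in ms.items():
            k=8;x0=(q-30).astype(int);P=np.array([(proj(c,p,cal[c])-x0)*k for p in pts])
            h=np.zeros((60*k,60*k),np.uint8);cv2.fillConvexPoly(h,cv2.convexHull(P.astype(np.int32)),1)
            w=cv2.resize(h.astype(np.float32),(60,60),interpolation=cv2.INTER_AREA)
            mm=m[x0[1]:x0[1]+60,x0[0]:x0[0]+60];s+=np.minimum(w,mm).sum()/np.maximum(w,mm).sum()
        return -s/len(ms)
    r=min(((f((p,g)),p,g) for p in range(-16,13,2) for g in(-6,-3,0,3,6)));print('iou,pitch,dgx mm',r,'at pitch0',f((0,0)))
fit() if __name__=="__main__" else None
E
python3 fit.py
```

```text
side 523 516
top 869 691
iou,pitch,dgx mm (np.float32(-0.8987026), -4, 0) at pitch0 -0.86102605
```

The pitch is only about -4°, so the blow was square. As insurance on depth I give a second, pitch-corrected and deeper blow.

```bash
python3 -c "
from h import *
rel(*strike(.03,pitch=-5));rel(*strike(0,pitch=-5));rel(*strike(-.030,pitch=-5))"
```

```text
t 9.5 at [ 0.4726 -0.259   0.1921] slide [ 0.015 -0.009  0.101] dr [0.006 0.173 0.01 ] j [-0.82 -0.01 -0.69  0.59  0.53 -2.06]
t 9.5 at [ 0.4726 -0.259   0.1921] slide [ 0.015 -0.01   0.251] dr [0.006 0.173 0.01 ] j [-0.82 -0.01 -0.69  0.59  0.53 -2.06]
t 9.5 at [ 0.4726 -0.259   0.1921] slide [ 0.016 -0.01   0.401] dr [0.006 0.173 0.01 ] j [-0.82 -0.01 -0.69  0.59  0.53 -2.06]
```

Emit:
jog_arm --steps '[{"grip": -1,"slide": [0.015,-0.01,0.1],"dr": [0,0.17,0.01]},{"grip": -1,"slide": [0.015,-0.01,0.22],"dr": [0,0.17,0.01]},{"grip": -1,"slide": [0.015,-0.01,0.35],"dr": [0,0.17,0.01]},{"grip": -1,"slide": [0.015,-0.01,0.4],"dr": [0,0.17,0.01]},{"grip": -1,"slide": [0.015,-0.01,0.4],"dr": [0,0.17,0.01]}]' --grip_force 120

```text
clock: 10.0
eef_pos: [0.5185, -0.253, 0.1272]
ee_rot: [-0.578, 0.766, -0.14, 0.243]
force: [-5.7, -7.7, 2.3]
finger_gap: 0.257
finger_force: 122.9
```

```bash
python3 -c "
from h import *
rel(*strike(-.024,pitch=-5));o=arm.get_obs();a=-R.from_quat(o['ee_rot']).as_matrix()[:,2];print(o['force'],(o['force']-np.array([0,.5,-2.7]))@a)"; python3 fit.py
```

```text
t 10.0 at [ 0.5185 -0.253   0.1272] slide [-0.01   0.008 -0.027] dr [ 0.003 -0.008  0.001] j [-0.68  0.06 -0.77  0.31  0.4  -1.88]
[-5.66980398 -7.72641236  2.28004884] 7.766961874643037
side 512 501
top 833 646
iou,pitch,dgx mm (np.float32(-0.8749201), -12, 0) at pitch0 -0.71282685
```

```bash
python3 - <<'E'
from ov import *
A=(R.from_euler('z',YAW,degrees=True)*R.from_euler('y',-35,degrees=True)).as_matrix()
for p in(-10,-12,-14):
  M,o=model(.065,p);z=A[:,2]
  t=((CAP-o)@M[:,2])/(z@M[:,2])   # depth of face on the stamp axis
  hit=CAP-t*z;print(p,'depth on axis mm',t*1e3,'plus edge',.017*np.tan(np.arccos(M[:,2]@z))*1e3,'xy',((M.T@(hit-o))[:2]*1e3).round(1),'ang',np.degrees(np.arccos(M[:,2]@z)).round(1))
rel(*strike(-.026,pitch=-12))
E
```

```text
-10 depth on axis mm 23.075260889983667 plus edge 1.4255789309632259 xy [-0.9  1.6] ang 4.8
-12 depth on axis mm 20.847726850714075 plus edge 2.0251196724094487 xy [-2.1  1.6] ang 6.8
-14 depth on axis mm 18.650897029810622 plus edge 2.62968855860333 xy [-3.2  1.6] ang 8.8
t 10.2 at [ 0.5181 -0.2528  0.1278] slide [ 0.002  0.008 -0.014] dr [0.002 0.226 0.001] j [-0.68  0.06 -0.77  0.32  0.4  -1.88]
```

Depth is 23 ± 2 mm at about 7° off the axis, with the point of contact near the face's centre. I square up once more while pressed, to make full travel certain.

Emit:
jog_arm --steps '[{"grip": -1,"slide": [0,0.005,-0.005],"dr": [0,0.1,0]},{"grip": -1,"slide": [0,0.005,-0.005],"dr": [0,0.2,0]},{"grip": -1,"slide": [0,0.005,0],"dr": [0,0.22,0]}]'

```text
clock: 10.5
eef_pos: [0.5172, -0.2535, 0.1291]
ee_rot: [-0.568, 0.779, -0.175, 0.198]
force: [-17.9, -12.3, 17.2]
finger_gap: 0.257
finger_force: 127.7
```

```bash
python3 -c "
from h import *
o=arm.get_obs();a=-R.from_quat(o['ee_rot']).as_matrix()[:,2];print(o['force'],(o['force']-np.array([0,.5,-2.7]))@a)
rel(*strike(-.026,pitch=-12))"; python3 fit.py
```

```text
[-17.88633395 -12.34420843  17.18216534] 25.55805626868743
t 10.5 at [ 0.5172 -0.2535  0.1291] slide [-0.     0.009 -0.006] dr [-0.002 -0.002  0.002] j [-0.6   0.01 -0.81  0.26  0.25 -1.8 ]
side 516 508
top 850 594
iou,pitch,dgx mm (np.float32(-0.8660891), -16, -3) at pitch0 -0.64557695
```

The force reached 25 N along the axis, far above the spring's 9 N, so the stamp is hard on its stop with the mallet still square. Now I retreat and return.

Emit:
jog_arm --steps '[{"grip": -1,"slide": [0,0,-0.1],"dr": [0,0,0]},{"grip": -1,"slide": [0,0,-0.3],"dr": [0,0,0]},{"grip": -1,"slide": [0,0,-0.5],"dr": [0,0,0]},{"grip": -1,"slide": [0,0,-0.7],"dr": [0,0,0]}]'

```text
clock: 11.1
eef_pos: [0.445, -0.2437, 0.2478]
ee_rot: [-0.57, 0.779, -0.17, 0.2]
force: [0.9, -0.2, -1.8]
finger_gap: 0.263
finger_force: 123.6
```

```bash
cat >> h.py <<'E'
def place(up,pitch,yaw=18.9):
    M=R.from_euler('z',yaw,degrees=True).as_matrix();T=M@R.from_euler('y',-pitch,degrees=True).as_matrix()@np.diag([-1,1,-1.])
    return np.array([.5841,.1553,.052+up])+T[:,2]*.020,T
E
python3 fit.py; python3 -c "
from h import *
rel([.56,-.06,.31],place(0,-14)[1])"
```

```text
side 590 587
top 1114 791
iou,pitch,dgx mm (np.float32(-0.88064754), -14, -3) at pitch0 -0.6658076
t 11.3 at [ 0.4464 -0.245   0.2481] slide [-1.074 -0.347 -0.014] dr [-1.028  1.106  1.641] j [-0.69 -0.23 -0.72  0.63  0.3  -1.89]
```

Emit:
jog_arm --steps '[{"grip": -1,"slide": [-0.1,0,-0.15],"dr": [-0.51,0.55,0.82]},{"grip": -1,"slide": [-0.25,-0.05,-0.15],"dr": [-0.51,0.55,0.82]},{"grip": -1,"slide": [-0.4,-0.1,-0.15],"dr": [-0.51,0.55,0.82]},{"grip": -1,"slide": [-0.54,-0.17,-0.15],"dr": [-0.51,0.55,0.82]},{"grip": -1,"slide": [-0.54,-0.17,-0.15],"dr": [-0.51,0.55,0.82]}]'

```text
clock: 11.8
eef_pos: [0.4933, -0.1461, 0.3008]
ee_rot: [-0.385, 0.917, -0.098, 0.042]
force: [-0.5, -0.7, -2.9]
finger_gap: 0.264
finger_force: 123.6
```

```bash
python3 -c "
from h import *
rel([.56,-.0,.31],place(0,-14)[1])"
```

```text
t 11.8 at [ 0.4933 -0.1461  0.3008] slide [-0.755  0.258 -0.102] dr [-0.507  0.553  0.833] j [-0.22 -0.03 -0.31  1.11 -0.11 -1.02]
```

Emit:
jog_arm --steps '[{"grip": -1,"slide": [-0.15,0.06,-0.05],"dr": [-0.51,0.55,0.83]},{"grip": -1,"slide": [-0.35,0.12,-0.08],"dr": [-0.51,0.55,0.83]},{"grip": -1,"slide": [-0.55,0.18,-0.1],"dr": [-0.51,0.55,0.83]},{"grip": -1,"slide": [-0.75,0.26,-0.1],"dr": [-0.51,0.55,0.83]},{"grip": -1,"slide": [-0.75,0.26,-0.1],"dr": [-0.51,0.55,0.83]}]'

```text
clock: 12.3
eef_pos: [0.5575, -0.0007, 0.3014]
ee_rot: [-0.163, 0.979, -0.018, -0.125]
force: [1.0, -0.9, -3.4]
finger_gap: 0.263
finger_force: 123.6
```

```bash
python3 -c "
from h import *
rel(*place(.15,-14))"
```

```text
t 12.3 at [ 0.5575 -0.0007  0.3014] slide [-0.492  0.692  0.49 ] dr [ 0.01  -0.017  0.001] j [ 0.04  0.44  0.26  1.63 -0.07 -0.28]
```

Emit:
jog_arm --steps '[{"grip": -1,"slide": [-0.12,0.18,0.05],"dr": [0,0,0]},{"grip": -1,"slide": [-0.25,0.36,0.15],"dr": [0,0,0]},{"grip": -1,"slide": [-0.37,0.54,0.3],"dr": [0,0,0]},{"grip": -1,"slide": [-0.49,0.69,0.45],"dr": [0,0,0]},{"grip": -1,"slide": [-0.49,0.69,0.49],"dr": [0,0,0]}]'

```text
clock: 12.8
eef_pos: [0.5761, 0.1518, 0.186]
ee_rot: [-0.164, 0.979, -0.02, -0.121]
force: [-0.4, -0.1, -3.1]
finger_gap: 0.263
finger_force: 123.5
```

Emit:
jog_arm --steps '[{"grip": -1,"slide": [0,0,0],"dr": [0,0,0]},{"grip": -1,"slide": [0,0,0],"dr": [0,0,0]}]'

```text
clock: 13.0
eef_pos: [0.5783, 0.1475, 0.1927]
ee_rot: [-0.161, 0.98, -0.021, -0.118]
force: [0.2, -0.3, -1.8]
finger_gap: 0.258
finger_force: 123.6
```

```bash
python3 fit.py; python3 -c "
from h import *
rel(*place(.15,-14));rel(*place(.03,-14))"
```

```text
side 1434 1340
top none
iou,pitch,dgx mm (np.float32(-0.8195499), -12, -3) at pitch0 -0.6666475
t 13.2 at [0.5794 0.1475 0.1943] slide [-0.024  0.03   0.054] dr [-0.002  0.013 -0.011] j [ 0.26  0.54  0.18  1.44 -0.02 -0.06]
t 13.2 at [0.5794 0.1475 0.1943] slide [-0.165  0.031  0.638] dr [-0.002  0.013 -0.011] j [ 0.26  0.54  0.18  1.44 -0.02 -0.06]
```

Emit:
jog_arm --steps '[{"grip": -1,"slide": [-0.05,0.03,0.2],"dr": [0,0,0]},{"grip": -1,"slide": [-0.1,0.03,0.4],"dr": [0,0,0]},{"grip": -1,"slide": [-0.16,0.03,0.6],"dr": [0,0,0]},{"grip": -1,"slide": [-0.16,0.03,0.64],"dr": [0,0,0]},{"grip": -1,"slide": [-0.16,0.03,0.64],"dr": [0,0,0]}]'

```text
clock: 13.7
eef_pos: [0.5763, 0.1532, 0.0607]
ee_rot: [-0.161, 0.98, -0.021, -0.119]
force: [-0.9, -0.4, -1.4]
finger_gap: 0.26
finger_force: 123.7
```

```bash
python3 fit.py; python3 -c "
from h import *
rel(*place(.001,-13))"
```

```text
side 1307 1143
top none
iou,pitch,dgx mm (np.float32(-0.85421664), -10, -6) at pitch0 -0.6740736
t 13.9 at [0.5793 0.1543 0.0636] slide [-0.037 -0.003  0.146] dr [-0.003 -0.017 -0.009] j [ 0.27  0.62  0.01  1.19 -0.02 -0.05]
```

Emit:
jog_arm --steps '[{"grip": -1,"slide": [-0.015,0,0.06],"dr": [0,-0.02,0]},{"grip": -1,"slide": [-0.03,0,0.11],"dr": [0,-0.02,0]},{"grip": -1,"slide": [-0.037,0,0.135],"dr": [0,-0.02,0]},{"grip": -1,"slide": [-0.037,0,0.135],"dr": [0,-0.02,0]},{"grip": -1,"slide": [-0.037,0,0.135],"dr": [0,-0.02,0]}]'

```text
clock: 14.4
eef_pos: [0.5783, 0.1542, 0.0332]
ee_rot: [-0.161, 0.98, -0.02, -0.113]
force: [-0.8, -0.3, -1.6]
finger_gap: 0.264
finger_force: 123.7
```

```bash
python3 -c "
from h import *
o=arm.get_obs();print(o['force'],o['wrist_torque'])
rel(*place(.0,-13))"
```

```text
[-0.82829323 -0.32760664 -1.6288226 ] [ 0.00892281 -0.27283834 -0.02402973]
t 14.4 at [0.5783 0.1542 0.0332] slide [-0.008 -0.004  0.002] dr [-0.003 -0.005 -0.008] j [ 0.27  0.64 -0.03  1.12 -0.02 -0.06]
```

Emit:
jog_arm --steps '[{"grip": -1,"slide": [-0.006,0,0.006],"dr": [0,0,0]},{"grip": -1,"slide": [-0.006,0,0.006],"dr": [0,0,0]},{"grip": -0.2,"slide": [-0.006,0,0.006],"dr": [0,0,0]},{"grip": 1,"slide": [-0.006,0,0.006],"dr": [0,0,0]},{"grip": 1,"slide": [-0.006,0,0.006],"dr": [0,0,0]}]' --grip_force 30

```text
clock: 14.9
eef_pos: [0.5793, 0.1545, 0.0319]
ee_rot: [-0.161, 0.98, -0.02, -0.112]
force: [0.2, -0.3, -0.4]
finger_gap: 0.726
finger_force: 0.0
```

Emit:
jog_arm --steps '[{"grip": 1,"slide": [0,0,0],"dr": [0,0,0]},{"grip": 1,"slide": [0,0,0],"dr": [0,0,0]},{"grip": 1,"slide": [0,0,0],"dr": [0,0,0]}]'

```text
clock: 15.2
eef_pos: [0.579, 0.1544, 0.0316]
ee_rot: [-0.161, 0.98, -0.02, -0.113]
force: [0.1, 0.1, 0.2]
finger_gap: 1.002
finger_force: 0.0
```

Emit:
jog_arm --steps '[{"grip": 1,"slide": [0,0,-0.1],"dr": [0,0,0]},{"grip": 1,"slide": [0,0,-0.3],"dr": [0,0,0]},{"grip": 1,"slide": [0,0,-0.5],"dr": [0,0,0]},{"grip": 1,"slide": [0,0,-0.7],"dr": [0,0.44,0]},{"grip": 1,"slide": [0,0,-1.0],"dr": [0,0.44,0]}]'

```text
clock: 15.7
eef_pos: [0.6158, 0.167, 0.1882]
ee_rot: [-0.159, 0.966, -0.034, -0.202]
force: [2.5, 0.3, -0.2]
finger_gap: 0.997
finger_force: 0.0
```

Emit:
jog_arm --steps '[{"grip": 1,"slide": [0,0,0],"dr": [0,0,0]},{"grip": 1,"slide": [0,0,0],"dr": [0,0,0]}]'

```text
clock: 15.9
eef_pos: [0.6174, 0.1676, 0.1842]
ee_rot: [-0.159, 0.966, -0.034, -0.201]
force: [1.2, -0.8, -0.6]
finger_gap: 1.001
finger_force: 0.0
```

```bash
python3 - <<'E'
from look import *
k,o=look(["mallet","mallet_heel","rest_spot","rest_post"],"w5")
for n,z in(("mallet_heel",.04),("rest_post",.04)):
  for x,c in o[n]: print(n,atz(ray("w",x,k),z).round(4),"post/heel before ~(.507,.128)/(.5035,.125)")
im=cv2.imread("pics/w5.png");m=(im.max(2)<40).astype(np.uint8);n,l,s,c=cv2.connectedComponentsWithStats(m)
for i in range(1,n):
  if 800<s[i][4]<6000: print('dark',s[i].tolist(),c[i].round(1),atz(ray("w",c[i],k),.092).round(4))
A=arm.get_image("top").copy();
for c in("top",):
  print(c,[(np.round(d['xy'],1),round(d['conf'],2)) for d in arm.place_of("mallet",c)])
arm.get_image("side")
for n in("mallet","mallet_heel","rest_spot","rest_post","punch_top"): print("side",n,[(np.round(d['xy'],1).tolist(),round(d['conf'],2)) for d in arm.place_of(n,"side")])
b=arm.get_image("side");a=cv2.imread("pics/side.png")[:,:,::-1];d=np.abs(b.astype(int)-a).max(2)[245:305,215:320]
print('side diff pixels >40 at rest',(d>40).sum(), 'stand',(np.abs(b.astype(int)-a).max(2)[160:235,260:330]>40).sum())
E
```

```text
mallet [([282.5, 295.8], 0.89)]
mallet_heel [([281.1, 123.8], 0.87)]
rest_spot []
rest_post [([274.3, 120.6], 0.65)]
mallet_heel [0.5042 0.1308 0.04  ] post/heel before ~(.507,.128)/(.5035,.125)
rest_post [0.5034 0.1242 0.04  ] post/heel before ~(.507,.128)/(.5035,.125)
dark [244, 272, 74, 68, 3934] [280.3 306.7] [0.6431 0.177  0.092 ]
dark [141, 280, 35, 56, 1149] [162.1 311.2] [0.6727 0.1004 0.092 ]
top [(array([123.3, 205.3]), 0.82), (array([210.4, 181.4]), 0.57)]
side mallet [([236.8, 384.5], 0.9), ([237.7, 288.6], 0.78)]
side mallet_heel [([282.5, 170.0], 0.65), ([204.2, 328.7], 0.63), ([296.6, 276.6], 0.61)]
side rest_spot [([236.9, 287.5], 0.98), ([310.1, 172.5], 0.47)]
side rest_post [([295.4, 274.7], 0.68), ([240.2, 287.4], 0.21)]
side punch_top [([407.7, 274.5], 0.54), ([311.6, 174.9], 0.52)]
side diff pixels >40 at rest 1199 stand 2
```

The mallet is back: the head top is at (0.643, 0.177), against (0.642, 0.176) at the start. The heel is within 7 mm of the post, the stamp is up and the gripper is clear.

```bash
python3 -c "
from workcell import arm
print(arm.job_done())"
```

```text
the job is handed in; nothing more can be done
None
```

I handed the job in with the tag struck, the stamp sprung back up and the mallet back on its rest within a few mm of where it lay; I gave a second blow to be sure of full depth, and the hand-in returned no verdict.

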